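# Lock the keeper key on a ring pack

### The job

Take the keeper key out of its storage block, pass its T-head straight down through the slot in the middle of the ring pack, push it down gently against the spring until the head is clear below the slot plate, then turn it a quarter turn clockwise (seen from above) and let it rise into its seat, so that it stands upright, locked crosswise to the slot. Never press, pull or twist the key against the ring pack with more than 30 N, and leave the can, bottle, tape roll, loose rings and screwdriver where they are.

Things in the scene. Friction and masses are not known exactly. Their poses are not given: they have to be found in the camera images.
- key_mid (a point): Keeper key (all sizes in mm), 0.22 kg: wooden bar 156 long (x) x 16 wide (y) x 30 high; from its underside a steel shaft of diameter 12 runs down 54 to a T-head 36 (x, parallel to the bar) x 12 x 16 high, its lowest 3 only 33 x 9. This point: centre of the bar, on the shaft's axis, 85 above the head's bottom. z up the shaft. Grasp the bar across its 16 width. Same when turned half round.
- key: The same keeper key; this origin is the centre of the underside of the T-head, same axes.
- rack: Fixed wooden storage block 100 (x) x 64 (y) x 54 high; origin: centre of its underside. The key stands upright in it, head in a blind slot 42 (x) x 14 (y) with its floor 6 above the table, bar parallel to the block's x with its underside 22 above the block. Lift the key straight up at least 54 to clear it.
- hub: Ring pack, fixed: round plywood board, diameter 170, 12 thick; on it five stacked steel rings, outer diameter 148, and inside them a square aluminium tube, 80 outside, 68 inside; rings and tube rim end 72 above the table. In the tube sits a steel lock core with a slotted top plate. Origin: centre of the underside, z up, x along the slot, y along the crosswise seat.
- hub_rim (a point): Point on the ring pack's axis at the rim's height, 72 above the table; same axes. Slot: 40 along x, 16 along y, centred on the axis. The slot plate's top lies 2 to 22 below the rim: this differs from pack to pack and is not reported; feel for it. The plate is 12 thick (8 over the seat groove): the head's bottom must be 28 to 32.5 below the plate's top to turn.
- hub_board (a point): Point on the same axis, 12 above the table, for the inside of the core. A spring pad meets the head's bottom 20 below the plate's top with 4 N, then 0.6 N per mm; head free to turn after 8 mm (9 N), hard stop after 12.5 mm (11.5 N). Stops allow only a clockwise turn, a little over 90 deg. Then the pad lifts the head into a groove 17 wide along y, 8.5 above its lowest, and holds it with 6 N.
- can: Plain aluminium can, diameter 60, 110 high, a bystander near the robot between the block and the pack; origin at the centre of its underside.
- tape: Cardboard tape roll lying flat, diameter 90, 25 high, a bystander; origin at the centre of its underside.
- bottle: Amber bottle, diameter 66, 200 high, a bystander behind; origin at the centre of its underside.
- spare: Loose stack of thin steel rings, diameter 120, 36 high, on a cardboard sheet, a bystander behind; origin at the centre of its underside.
- driver: Screwdriver lying on the table at the left, a bystander.
Things that resemble listed ones, but are neither listed nor needed, are in the scene too. Of the things that look like the key, the largest one is meant. Leave any red look-alike of the hub alone.

How it is judged (in metres and radians):
On the way, in this order (a step that is already met when the one before it is completed fails the run):
1. the key is lifted clear of its storage block (height (world z) of key_mid above 0.15 m), for 0.1 s.
2. the T-head is in the slot, parallel to it (horizontal distance between key and hub_rim below 0.006 m and angle between the x axis of key and the x axis of hub, either way round below 0.2 rad and z of key_mid in the frame of hub_rim below 0.062 m), for 0.1 s.
At the end, for the whole second after the job is handed in: The key stands released and at rest in the ring pack, upright within 0.1 rad, its bar centre within 8 mm of the pack's axis and 37 to 61 mm above the tube's rim (head seated under the plate), its head and bar crosswise to the slot within 0.2 rad (horizontal distance between key_mid and hub_rim below 0.008 m and angle between the x axis of key and the y axis of hub, either way round below 0.2 rad and angle between key's own z axis and vertical below 0.1 rad and z of key_mid in the frame of hub_rim between 0.037 and 0.061 m and linear speed of key below 0.02 m/s); the robot touches nothing.
It fails at once if the key is forced against the ring pack with more than 30 N (contact force between key and hub above 30 N).
It fails at once if a bystander is moved by more than 30 mm (distance of any of can, tape, bottle, spare, driver from where it was at the start of the episode above 0.03 m).
It also fails if it takes over 56 s, if anything falls off the work surface, if the arm or the gripper's body presses on something with over 40 N, if the wrist force passes 120 N, or if a joint passes its speed limit or range.

### The arm

A 6-joint arm with a two-finger parallel gripper is mounted at the origin on the work surface. World frame = base frame: x ahead of the robot, y to its left, z up, the work surface at z = 0. Lengths are in mm, angles in rad, forces in N, time in s.
With the tool pointing down it reaches from about 375 to 925 mm from the base axis. Payload 5.7 kg.
Tool frame: the origin (TCP) lies between the finger pads; the fingertips stand 17 mm ahead of it and the grasp point (between the pads) lies 2 mm behind it (manip.finger_overhang is the distance from the TCP to the fingertips, in mm); x points along the fingers, y is the direction in which the jaws open and shut, and the axes are right-handed (so a half turn about x gives the same grasp; the last joint's range is limited). The gripper opens to 85 mm and grips with 20 to 120 N. Pads are 22 mm wide; open, the fingers measure 114 mm over their backs; the gripper's body (76 mm by 85 mm) begins 54 mm behind the grasp point. The pads swing forward as they close: fully open they stand 13 mm farther back than shut.
Start: joints at [-1.427, 0.359, 1.51, -0, 1.272, -0.115], TCP at [153.539, -579.992, 248.267] pointing down, gripper open.
Joint ranges: [-2.97, 2.97], [-1.01, 2.36], [0.21, 2.38], [-0.96, 4.11], [0.2, 2.71], [-2.98, 2.98]. Speed limits (rad/s): [2.39, 2.39, 3.14, 3.14, 3.14, 3.14].

### API

Orientations are given as a unit quaternion [w, x, y, z].
In Python, from plant import manip, viewer gives the robot as it stands.
- The arm moves only by the tool carry_out, never from a script. Its argument "commands" is a list that holds one entry, the list of rows, each a list of 7 numbers: the turn, a rotation vector about the tool's x, y, z in rad, then the shift along the tool's x, y, z in mm, then the finger opening in mm, from 0 to 85.4. In form: [[[wx, wy, wz, dx, dy, dz, fingers], ...]]. A call has 1 to 10 rows; each row is the pose to reach, as a shift and turn from the pose commanded when the call began, along the tool's axes at that moment; what a row does not reach only later rows make up. A row lasts 1/10 s, in which the tool goes at most 50 mm and 8.59 degrees, less where a joint would pass 70% of its speed; a pose out of reach is approached as far as the arm can. A call with a gripper value outside its range is refused whole. The fingers move at their own pace and stop on an object; "newtons" is the grip in N (left out, the last holds). Time passes only in rows, so rows that repeat a pose let the fingers close. It gives the time, the measured TCP pose, the force and the opening at its end, in the units of the state.
- manip.read_state(): the state, without advancing time (a new reading comes with each control period).
- viewer.grab_frame(name): name is "scene" or "top" or "wrist"; returns the picture (400x640x3 uint8, blue, green, red); there is no depth.
- viewer.camera_model(name): a dict with "intrinsics" (3x3 intrinsics, pixels), "k1" (the pictures are not rectified: a ray, as slopes to the right and down, at radius r is drawn at 1 + k1 r^2 times it, then the intrinsics apply), "rvec" (rotation vector, rad) and "tvec" (3), from world to camera coordinates, as OpenCV has them; the wrist camera has in their place "T_tool_cam" (4x4, takes a point from camera to tool coordinates, whose origin is the TCP and whose axes are the tool frame's). Camera axes: x right, y down, z forward; pixel columns grow to the right and rows downward; lengths in mm; the calibration is good to about 2 mm. A picture is of the moment at which its call begins: read the wrist's pose just before it. camera_model takes no time and is no camera call.
- manip.close_job(): hands the job in, once; it reports no verdict.
The state is a dict: "clock": time; "joint_positions": joint angles; "joint_vel": joint speeds; "effort": joint torques, N m; "ee_pos": TCP position; "eef_rot": TCP orientation; "wrist_force": force on the tool from outside, world axes, zero at the start; "torque": the same for the moment, N m; "width": opening from 0.0 (shut) to 1.0 (fully open).
Only numpy, scipy, OpenCV 4.12 (cv2) and the standard library are available. Lean on these libraries where they do the work, as an engineer would, in place of code of your own. Each camera call takes 0.05 s, during which the arm holds its last target.

## Working session

There is one attempt and no reset: what is moved stays moved. The work goes in short steps, Python scripts to look and compute and a tool call to move; the robot and the scene stay as the last step left them, time stands still between calls to the robot, and variables do not carry over. Pictures are saved under pics/ and viewed, and the job is handed in when it is done.

Besides the shell and the picture viewer there is one more tool, called after ">>>" by a JSON object that holds its "api" and its "payload", one argument or row to a line. carry_out: Moves the arm, as the interface text tells. Its arguments: {"type":"object","properties":{"commands":{"type":"array","items":{"type":"array","items":{"type":"array","items":{"type":"number"}}}},"newtons":{"type":"number"}},"required":["commands"]}

```bash
ls; mkdir -p pics; python3 - <<'E'
from plant import manip, viewer
import cv2
print(manip.read_state())
for n in("scene","top","wrist"):
    print(n,viewer.camera_model(n)); cv2.imwrite(f"pics/{n}0.png",viewer.grab_frame(n))
E
```

```text
pics
{'clock': 0.0, 'joint_positions': array([-1.42714255e+00,  3.59485580e-01,  1.51145396e+00,  1.43251224e-05,
        1.27249493e+00, -1.15090706e-01]), 'joint_vel': array([ 0.00057415,  0.00078362,  0.0004247 ,  0.00018953, -0.00110735,
       -0.0009351 ]), 'effort': array([-1.44572223e-03, -5.27630532e+01, -2.78626102e+01, -3.94364070e-04,
        1.33657854e-02, -9.24711998e-06]), 'ee_pos': array([ 153.42815613, -579.37122807,  247.45692915]), 'eef_rot': array([-0.09057231, -0.70119298, -0.09187468,  0.7012019 ]), 'wrist_force': array([-0.53671051, -0.26249904, -0.34427192]), 'torque': array([-0.02557313,  0.02636728, -0.00692128]), 'width': 0.9956031875010058}
scene {'intrinsics': array([[444.35191445,   0.        , 321.50733759],
       [  0.        , 444.35191445, 204.53634937],
       [  0.        ,   0.        ,   1.        ]]), 'k1': -0.06040529379085007, 'rvec': array([ 0.77499772,  2.45144888, -1.23020511]), 'tvec': array([ 372.30840337, -163.28109645, 1680.19215062])}
top {'intrinsics': array([[409.68815409,   0.        , 322.28166351],
       [  0.        , 409.68815409, 204.54227713],
       [  0.        ,   0.        ,   1.        ]]), 'k1': -0.007195043543941018, 'rvec': array([ 2.15793709, -2.17678612,  0.07500751]), 'tvec': array([ 102.96683202,  512.72993427, 1169.03103961])}
wrist {'intrinsics': array([[349.08248359,   0.        , 319.47921802],
       [  0.        , 349.08248359, 203.75136669],
       [  0.        ,   0.        ,   1.        ]]), 'k1': 0.011097519002597136, 'T_tool_cam': array([[-1.56545932e-04, -3.03619000e-01,  9.52793513e-01,
        -1.25714112e+02],
       [ 9.99999899e-01,  3.53625220e-04,  2.76988926e-04,
        -4.38453423e-01],
       [-4.21030917e-04,  9.52793460e-01,  3.03618914e-01,
        -7.72065020e+01],
       [ 0.00000000e+00,  0.00000000e+00,  0.00000000e+00,
         1.00000000e+00]])}
```

View pics/scene0.png

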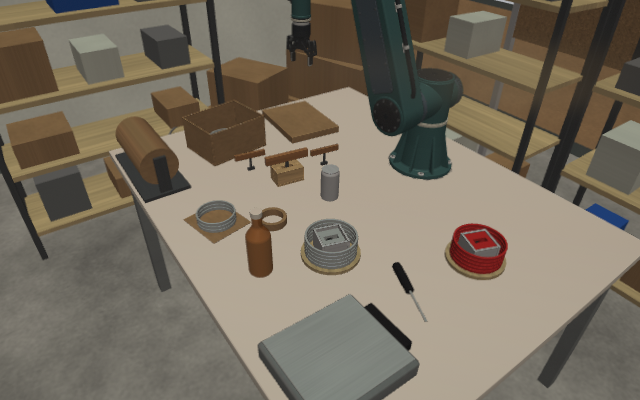

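View pics/top0.png

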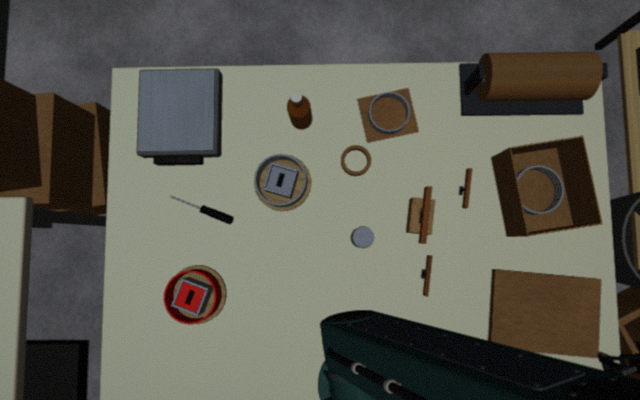

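View pics/wrist0.png

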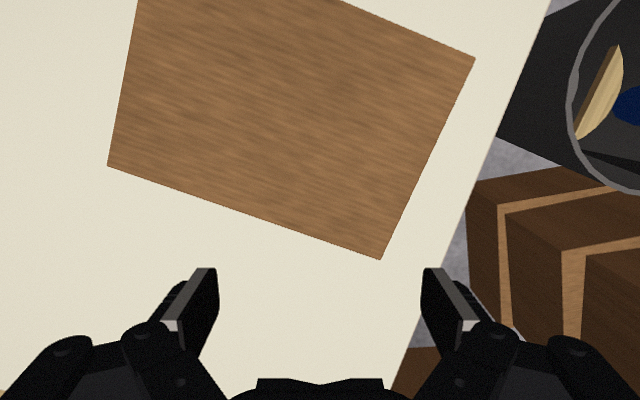

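The top view shows three key-like bars: (426,214) the longest, standing in a block; (468,188) short; (428,275) short. The one meant should be (426,214), as it is the largest and has a storage block. The grey pack at (282,181) is the hub; the red one at (195,295) is a decoy. I'll confirm these in enlarged crops.

```bash
cat > h.py <<'E'
import numpy as np, cv2
from plant import manip, viewer
from scipy.spatial.transform import Rotation as R
def tool_T(st):
    q=st["eef_rot"]; T=np.eye(4); T[:3,:3]=R.from_quat([q[1],q[2],q[3],q[0]]).as_matrix(); T[:3,3]=st["ee_pos"]; return T
def cam(name,st=None):
    c=viewer.camera_model(name)
    if name=="wrist": T=tool_T(st)@c["T_tool_cam"]
    else:
        T=np.eye(4); M=cv2.Rodrigues(c["rvec"])[0]; T[:3,:3]=M.T; T[:3,3]=-M.T@c["tvec"]
    return c["intrinsics"],np.array([c["k1"],0,0,0,0]),T
def rays(px,C):
    K,d,T=C; u=cv2.undistortPoints(np.array(px,float).reshape(-1,1,2),K,d).reshape(-1,2)
    return T[:3,3],np.c_[u,np.ones(len(u))]@T[:3,:3].T
def onz(px,z,C):
    o,r=rays(px,C); return o+r*((z-o[2])/r[:,2])[:,None]
def proj(P,C):
    K,d,T=C; Ti=np.linalg.inv(T); return cv2.projectPoints(np.array(P,float).reshape(-1,3),cv2.Rodrigues(Ti[:3,:3])[0],Ti[:3,3],K,d)[0].reshape(-1,2)
def grab(name,fn):
    st=manip.read_state(); im=viewer.grab_frame(name); cv2.imwrite("pics/"+fn,im); return im,cam(name,st),st
E
python3 - <<'E'
from h import *
t=cv2.imread("pics/top0.png"); s=cv2.imread("pics/scene0.png")
a=cv2.resize(t[160:300,370:490],None,fx=4,fy=4,interpolation=cv2.INTER_CUBIC)
b=cv2.resize(s[135:195,225:355],None,fx=6,fy=6,interpolation=cv2.INTER_CUBIC)
c=cv2.resize(t[145:215,245:320],None,fx=7,fy=7,interpolation=cv2.INTER_CUBIC)
cv2.imwrite("pics/ca.png",a);cv2.imwrite("pics/cb.png",b);cv2.imwrite("pics/cc.png",c)
C=cam("top")
print("bar",onz([(431,187),(425,243)],106,C)); print("hub",onz([(282,181)],72,C)); print("can",onz([(362,237)],110,C)); print("small",onz([(468,188),(428,275)],80,C)); print(C[2])
hsv=cv2.cvtColor(t,cv2.COLOR_BGR2HSV)
print(hsv[214,428],hsv[215,412],hsv[181,282])
E
```

```text
bar [[ 551.17786974 -197.69805473  106.        ]
 [ 400.42367309 -177.03807094  106.        ]]
hub [[576.86351196 210.37407563  72.        ]]
can [[417.77572018  -8.69863389 110.        ]]
small [[ 550.70462705 -306.0170207    80.        ]
 [ 313.51405227 -188.59247936   80.        ]]
[[-7.85096385e-03 -9.96092881e-01  8.79621199e-02  4.08704578e+02]
 [-9.99785062e-01  9.50704034e-03  1.84240537e-02  7.65318657e+01]
 [-1.91883282e-02 -8.77985670e-02 -9.95953422e-01  1.21129318e+03]
 [ 0.00000000e+00  0.00000000e+00  0.00000000e+00  1.00000000e+00]]
[ 12 169  86] [ 16 129 107] [109  41  50]
```

View pics/ca.png

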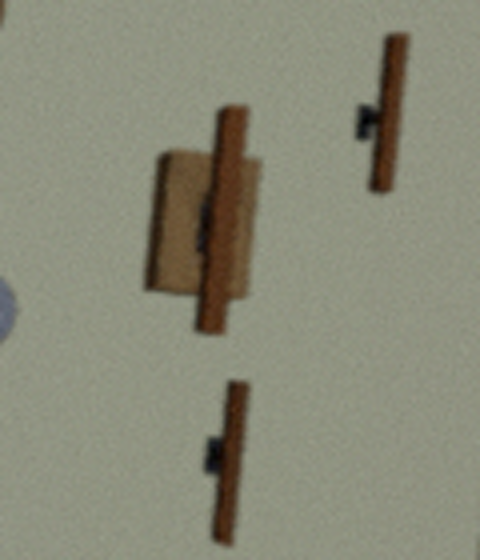

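View pics/cb.png

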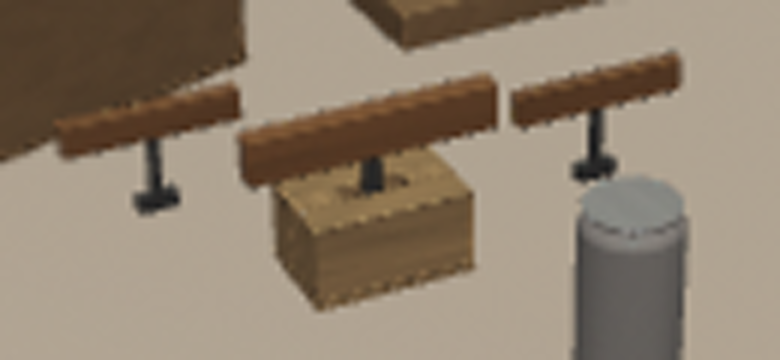

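View pics/cc.png

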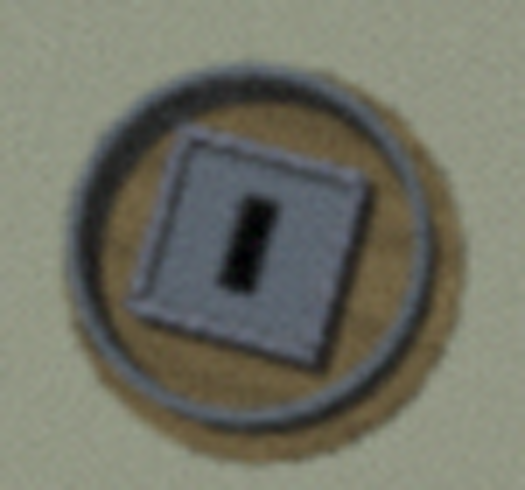

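Confirmed. The key at (426,214) stands in the tan block and is about 1.4 times longer than the two free-standing dwarfs. The grey hub has a black slot at about (281,180). Next I'll plan a look from the wrist.

```bash
cat >> h.py <<'E'
import json,sys
def goal(x,y,z,phi):  # tool down, tool y at world angle phi(deg)
    p=np.radians(phi); X=np.array([0,0,-1.]); Y=np.array([np.cos(p),np.sin(p),0]); M=np.c_[X,Y,np.cross(X,Y)]
    T=np.eye(4);T[:3,:3]=M;T[:3,3]=x,y,z; return T
def row(Tc,Tg):
    D=np.linalg.inv(Tc)@Tg; return np.round(np.r_[R.from_matrix(D[:3,:3]).as_rotvec(),D[:3,3]],4)
def load(): return np.array(json.load(open("cmd.json")))
def save(T): json.dump(np.array(T).tolist(),open("cmd.json","w"))
def app(T,r):
    D=np.eye(4);D[:3,:3]=R.from_rotvec(r[:3]).as_matrix();D[:3,3]=r[3:6];return T@D
E
python3 - <<'E'
from h import *
st=manip.read_state();T=tool_T(st);print(T.round(4))
phi=np.degrees(np.arctan2(T[1,1],T[0,1]));print(phi)
print("j1-phi", np.degrees(-1.427)-phi, np.degrees(-.115))
Tc=goal(153.539,-579.992,248.267,phi);save(Tc)
for ph in(82.,-98): print(ph,row(Tc,goal(400,-187,330,ph)))
# camera axis in world
print(T[:3,:3]@viewer.camera_model("wrist")["T_tool_cam"][:3,:])
E
```

```text
[[-2.000000e-04  2.559000e-01 -9.667000e-01  1.534736e+02]
 [ 1.500000e-03 -9.667000e-01 -2.559000e-01 -5.795024e+02]
 [-1.000000e+00 -1.500000e-03 -2.000000e-04  2.476190e+02]
 [ 0.000000e+00  0.000000e+00  0.000000e+00  1.000000e+00]]
-75.17236905250046
j1-phi -6.588708312668018 -6.589014644004467
82.0 [  -2.7432   -0.       -0.      -81.733  -316.8331 -338.8252]
-98 [   0.3984    0.        0.      -81.733  -316.8331 -338.8252]
[[ 2.56318567e-01 -9.20908618e-01 -2.93646233e-01  7.45508776e+01]
 [-9.66591443e-01 -2.44622722e-01 -7.65552499e-02  1.99955601e+01]
 [-1.33215155e-03  3.03458468e-01 -9.52843735e-01  1.25727636e+02]]
```

```bash
python3 - <<'E'
from h import *
print(row(load(),goal(450,-184,300,82)))
E
```

```text
[  -2.7432   -0.       -0.      -51.733  -306.9376 -387.928 ]
```

>>> {"api": "carry_out", "payload": {
  "commands": [
    [[-1.3, 0, 0, -52, -307, -388, 85], [-1.3, 0, 0, -52, -307, -388, 85], [-1.3, 0, 0, -52, -307, -388, 85], [-1.3, 0, 0, -52, -307, -388, 85], [-1.3, 0, 0, -52, -307, -388, 85], [-1.3, 0, 0, -52, -307, -388, 85], [-1.3, 0, 0, -52, -307, -388, 85], [-1.3, 0, 0, -52, -307, -388, 85], [-1.3, 0, 0, -52, -307, -388, 85], [-1.3, 0, 0, -52, -307, -388, 85]]
  ]
}}

```text
clock: 1.15
ee_pos: [450.9, -181.9, 300.5]
eef_rot: [0.498, 0.502, 0.498, -0.502]
wrist_force: [0.5, -0.5, 0.0]
width: 0.996
```

```bash
python3 - <<'E'
from h import *
Tc=app(load(),[-1.3,0,0,-52,-307,-388]);save(Tc);print(Tc[:3,3]);T=tool_T(manip.read_state());print(np.linalg.inv(Tc)@T)
print(row(Tc,goal(450,-184,300,82)))
E
```

```text
[ 450.05365605 -183.92122508  300.267     ]
[[ 9.99999991e-01 -1.23022492e-04  6.03046413e-05 -2.67112271e-01]
 [ 1.22834209e-04  9.99995149e-01  3.11232399e-03  7.72205599e-01]
 [-6.06872346e-05 -3.11231655e-03  9.99995155e-01 -2.04470875e+00]
 [ 0.00000000e+00  0.00000000e+00  0.00000000e+00  1.00000000e+00]]
[-1.4432  0.      0.      0.267  -0.0527  0.0794]
```

>>> {"api": "carry_out", "payload": {
  "commands": [
    [[-1.44, 0, 0, 0, 0, 0, 85], [-1.44, 0, 0, 0, 0, 0, 85], [-1.44, 0, 0, 0, 0, 0, 85], [-1.44, 0, 0, 0, 0, 0, 85], [-1.44, 0, 0, 0, 0, 0, 85], [-1.44, 0, 0, 0, 0, 0, 85], [-1.44, 0, 0, 0, 0, 0, 85], [-1.44, 0, 0, 0, 0, 0, 85], [-1.44, 0, 0, 0, 0, 0, 85], [-1.44, 0, 0, 0, 0, 0, 85]]
  ]
}}

```text
clock: 2.15
ee_pos: [449.8, -183.8, 300.1]
eef_rot: [0.705, 0.049, 0.706, -0.048]
wrist_force: [0.2, -0.2, -0.4]
width: 0.992
```

```bash
python3 - <<'E'
from h import *
Tc=app(load(),[-1.44,0,0,0,0,0]);save(Tc)
im,C,st=grab("wrist","w1.png");T=tool_T(st);print((np.linalg.inv(Tc)@T).round(4),st["clock"])
print(proj([(476,-187,106)],C))
E
```

```text
[[ 1.000e+00 -3.000e-04  5.000e-04  1.884e-01]
 [ 3.000e-04  1.000e+00  5.400e-03  1.033e-01]
 [-5.000e-04 -5.400e-03  1.000e+00 -2.372e-01]
 [ 0.000e+00  0.000e+00  0.000e+00  1.000e+00]] 2.15
[[319.60106537 206.5161026 ]]
```

View pics/w1.png

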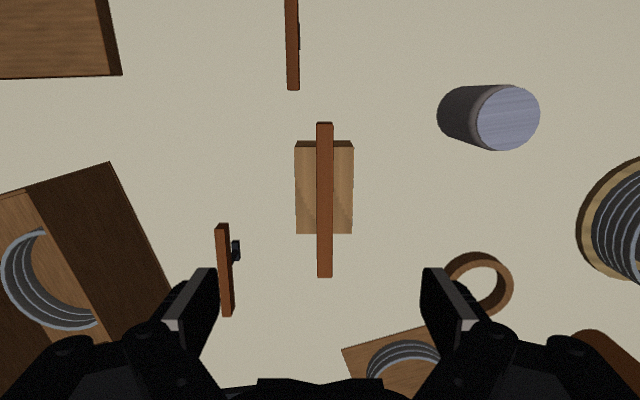

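The wrist view shows the long key at about (325,200), between two dwarfs at (292,45) and (224,270).

```bash
cat >> h.py <<'E'
def barmask(im):
    h=cv2.cvtColor(im,cv2.COLOR_BGR2HSV); return h
E
python3 - <<'E'
from h import *
im=cv2.imread("pics/w1.png");h=cv2.cvtColor(im,cv2.COLOR_BGR2HSV)
for p in[(200,324),(160,305),(200,344),(126,324),(260,324)]: print(p,h[p])
m=((h[...,0]<13)&(h[...,1]>140)).astype(np.uint8)*255
n,l,s,c=cv2.connectedComponentsWithStats(m)
for i in range(1,n):
    if s[i,4]>300: print(s[i],c[i])
i=l[200,324]; mm=(l==i).astype(np.uint8)
r=cv2.minAreaRect(np.argwhere(mm)[:,::-1].astype(np.float32));print(r)
st=manip.read_state();C=cam("wrist",st)
b=cv2.boxPoints(r);P=onz(b,106,C);print(b,P,P.mean(0))
# per-row edges
for y in range(125,276,15): xs=np.where(mm[y])[0];print(y,xs.min(),xs.max(),end='; ')
E
```

```text
(200, 324) [ 12 170 111]
(160, 305) [ 15 116 143]
(200, 344) [ 15 116 136]
(126, 324) [ 10 164 104]
(260, 324) [ 12 161 111]
[285   0  15  90 994] [291.77062374  44.28873239]
[ 316  123   18  155 2200] [324.215      196.31681818]
[214 224  20  93 985] [224.19593909 268.56852792]
[574 330  66  64 818] [612.45476773 355.49755501]
((324.5, 200.0), (17.0, 154.0), 0.0)
[[316. 277.]
 [316. 123.]
 [333. 123.]
 [333. 277.]] [[ 551.24152296 -200.79534912  106.        ]
 [ 397.58142365 -179.59605643  106.        ]
 [ 399.61700725 -164.51578949  106.        ]
 [ 553.58601672 -183.4363207   106.        ]] [ 475.50649265 -182.08587893  106.        ]
125 316 332; 140 316 332; 155 317 332; 170 316 332; 185 317 332; 200 317 332; 215 317 332; 230 317 332; 245 317 331; 260 317 331; 275 317 331;
```

```bash
python3 - <<'E'
from h import *
print(row(load(),goal(650,186,265,72)))
E
```

```text
[1.714000e-01 0.000000e+00 0.000000e+00 3.526700e+01 3.946116e+02
 1.452651e+02]
```

>>> {"api": "carry_out", "payload": {
  "commands": [
    [[0.17, 0, 0, 35, 395, 145, 85], [0.17, 0, 0, 35, 395, 145, 85], [0.17, 0, 0, 35, 395, 145, 85], [0.17, 0, 0, 35, 395, 145, 85], [0.17, 0, 0, 35, 395, 145, 85], [0.17, 0, 0, 35, 395, 145, 85], [0.17, 0, 0, 35, 395, 145, 85], [0.17, 0, 0, 35, 395, 145, 85], [0.17, 0, 0, 35, 395, 145, 85], [0.17, 0, 0, 35, 395, 145, 85]]
  ]
}}

```text
clock: 3.2
ee_pos: [650.8, 190.2, 264.0]
eef_rot: [0.698, 0.11, 0.699, -0.109]
wrist_force: [0.2, -1.0, 0.1]
width: 0.992
```

```bash
python3 - <<'E'
from h import *
Tc=app(load(),[.17,0,0,35,395,145]);save(Tc)
im,C,st=grab("wrist","w2.png");T=tool_T(st);print((np.linalg.inv(Tc)@T).round(4),st["clock"])
p=proj([(577,210,72)],C)[0];print(p,C[2][:3,3])
h=cv2.cvtColor(im,cv2.COLOR_BGR2HSV)
E
```

```text
[[ 1.0000e+00 -1.1000e-03  8.0000e-04  1.2988e+00]
 [ 1.1000e-03  1.0000e+00  1.9000e-03  3.9411e+00]
 [-8.0000e-04 -1.9000e-03  1.0000e+00 -2.3360e-01]
 [ 0.0000e+00  0.0000e+00  0.0000e+00  1.0000e+00]] 3.2
[314.82120621  95.00472975] [575.8878266  214.15859823 389.74196501]
```

View pics/w2.png

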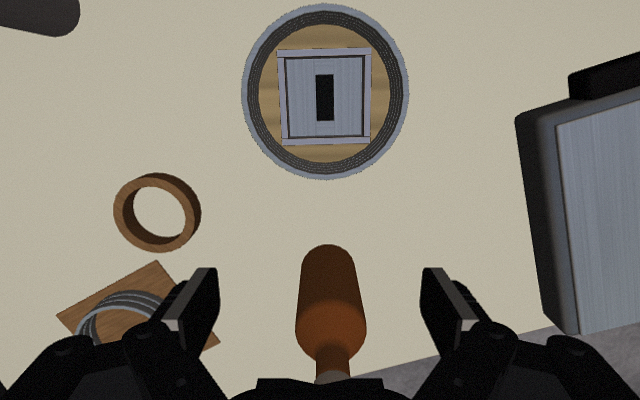

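The wrist camera sits nearly above the grey pack. The slot is at about (324,97), spanning rows 74–121. The arm was still settling, so I'll take another frame and measure.

```bash
python3 - <<'E'
from h import *
viewer.grab_frame("wrist");viewer.grab_frame("wrist")
im,C,st=grab("wrist","w3.png");T=tool_T(st);print((np.linalg.inv(load())@T).round(4)[:3,3],st["clock"],C[2][:3,3])
g=cv2.cvtColor(im,cv2.COLOR_BGR2GRAY)
cr=cv2.resize(im[0:190,230:420],None,fx=3,fy=3,interpolation=cv2.INTER_CUBIC);cv2.imwrite("pics/w3c.png",cr)
# slot
m=(g<45).astype(np.uint8);n,l,s,c=cv2.connectedComponentsWithStats(m)
for i in range(1,n):
    if s[i,4]>200: print(s[i],c[i])
i=l[97,324];ct=np.argwhere(l==i)[:,::-1].astype(np.float32)
r=cv2.minAreaRect(ct);print(r)
for z in(70,50):
    b=cv2.boxPoints(r);P=onz(b,z,C);e=[np.linalg.norm(P[k]-P[(k+1)%4]) for k in range(4)]
    k=int(np.argmax(e[:2]));d=P[(k+1)%4]-P[k];print(z,P.mean(0),e[:2],np.degrees(np.arctan2(d[1],d[0])))
cen=onz([c[i]],60,C);print("centroid",cen)
vx=cv2.PCACompute(ct,None)[1];q=onz([c[i],c[i]+20*vx[0]],60,C);d=q[1]-q[0];print("pca",np.degrees(np.arctan2(d[1],d[0])))
# ring outer: bluish-grey mask vs table
h=cv2.cvtColor(im,cv2.COLOR_BGR2HSV)
print(h[10,325],h[60,325],h[140,325],h[200,325],h[97,250])
E
```

```text
[ 0.4134 -0.7344 -0.4206] 3.35 [574.45692683 210.21595496 390.65226208]
[   0    0   86   38 1776] [39.93637387 17.95608108]
[ 277   12  131  127 1425] [370.76070175  53.25824561]
[ 519   53  121  280 7030] [564.1257468  165.43243243]
[290  55  81  80 333] [347.72072072  76.85285285]
[321  75  18  46 796] [329.84045226  97.17964824]
[146 174  60  61 537] [187.31284916 193.87709497]
[129 190  56  55 705] [145.73900709 224.6070922 ]
[ 301  245   71   91 3140] [332.47452229 278.80159236]
[    0   268   228   132 14513] [130.68428306 358.57300351]
[  230   268   410   132 17195] [475.50805467 363.89241058]
[320 342  37  36 782] [337.33375959 357.65473146]
((329.5, 97.5), (45.0, 17.0), 90.0)
70 [581.55618259 216.87043028  70.        ] [np.float64(14.64449883258732), np.float64(37.74260615835743)] -16.99682798841497
50 [581.99898351 217.28548896  50.        ] [np.float64(15.557918169645369), np.float64(40.09672060707421)] -16.99682798841499
centroid [[581.2492237  217.56756735  60.        ]]
pca -16.309716406389438
[102  20 127] [113  35 133] [115  32 151] [ 23  30 186] [106  37 132]
```

View pics/w3c.png

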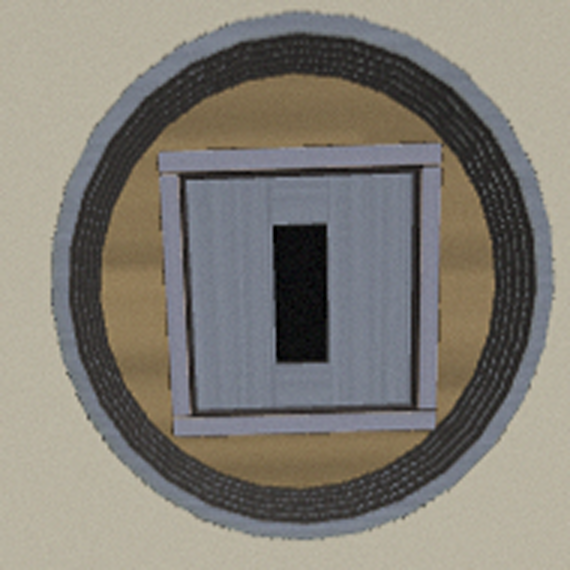

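```bash
python3 - <<'E'
from h import *
t=cv2.imread("pics/top0.png");C=cam("top");g=cv2.cvtColor(t,cv2.COLOR_BGR2GRAY)
cr=g[165:197,265:300];m=((g<28)).astype(np.uint8);n,l,s,c=cv2.connectedComponentsWithStats(m)
for i in range(1,n):
    if 265<c[i][0]<300 and 165<c[i][1]<200 and s[i,4]>5: print("top slot",s[i],c[i],onz([c[i]],60,C))
h=cv2.cvtColor(t,cv2.COLOR_BGR2HSV);m=((h[...,0]<14)&(h[...,1]>150)).astype(np.uint8);n,l,s,c=cv2.connectedComponentsWithStats(m)
for i in range(1,n):
    if s[i,4]>100 and 400<c[i][0]<480: print("bar",s[i],c[i],onz([c[i]],106,C))
# scene slot
sc=cv2.imread("pics/scene0.png");C=cam("scene");g=cv2.cvtColor(sc,cv2.COLOR_BGR2GRAY)
print(proj([(581.5,217.3,60),(476,-182,106)],C))
cv2.imwrite("pics/sc.png",cv2.resize(sc[215:275,295:365],None,fx=8,fy=8,interpolation=cv2.INTER_CUBIC))
# ring outer circle in w3
im=cv2.imread("pics/w3.png");st=manip.read_state();C=cam("wrist",st)
h=cv2.cvtColor(im,cv2.COLOR_BGR2HSV);m=((h[...,0]>90)&(h[...,0]<125)&(h[...,1]>12)).astype(np.uint8)*255
m[:, :230]=0;m[:,420:]=0;m[200:]=0
cn=max(cv2.findContours(m,cv2.RETR_EXTERNAL,cv2.CHAIN_APPROX_NONE)[0],key=cv2.contourArea)
P=onz(cn.reshape(-1,2),72,C)[:,:2];(a,b),r=cv2.minEnclosingCircle(P.astype(np.float32));print("ring",a,b,r)
A=np.c_[2*P,np.ones(len(P))];x=np.linalg.lstsq(A,(P**2).sum(1),rcond=None)[0];print(x[:2],np.sqrt(x[2]+x[0]**2+x[1]**2))
E
```

```text
top slot [277 174   7  12  43] [280.06976744 179.69767442] [[582.42963743 217.28619858  60.        ]]
bar [464 169   7  38 102] [466.70588235 187.57843137] [[ 548.62387817 -293.78930643  106.        ]]
bar [420 187  11  56 279] [424.90681004 214.28673835] [[ 477.35934049 -179.06330624  106.        ]]
[[331.2790473  236.8316051 ]
 [286.55667815 151.88478892]]
ring 581.9208374023438 216.88424682617188 72.81295013427734
[581.84917552 217.04283358] 72.10793638420473
```

View pics/sc.png

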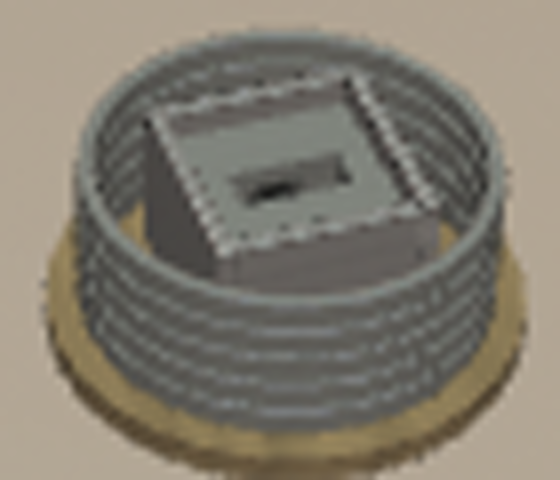

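```bash
python3 - <<'E'
from h import *
print(row(load(),goal(476,-181.5,180,82.6)),row(load(),goal(476,-181.5,90,82.6)))
E
```

```text
[-1.836000e-01  0.000000e+00  0.000000e+00  8.526700e+01 -4.035493e+02
 -5.214050e+01] [-1.836000e-01  0.000000e+00  0.000000e+00  1.752670e+02 -4.035493e+02
 -5.214050e+01]
```

>>> {"api": "carry_out", "payload": {
  "commands": [
    [[-0.1836, 0, 0, 85.3, -403.5, -52.1, 85], [-0.1836, 0, 0, 85.3, -403.5, -52.1, 85], [-0.1836, 0, 0, 85.3, -403.5, -52.1, 85], [-0.1836, 0, 0, 85.3, -403.5, -52.1, 85], [-0.1836, 0, 0, 85.3, -403.5, -52.1, 85], [-0.1836, 0, 0, 85.3, -403.5, -52.1, 85], [-0.1836, 0, 0, 85.3, -403.5, -52.1, 85], [-0.1836, 0, 0, 85.3, -403.5, -52.1, 85], [-0.1836, 0, 0, 85.3, -403.5, -52.1, 85], [-0.1836, 0, 0, 85.3, -403.5, -52.1, 85]]
  ]
}}

```text
clock: 4.4
ee_pos: [473.6, -184.2, 180.0]
eef_rot: [0.705, 0.048, 0.706, -0.048]
wrist_force: [1.2, 0.4, 0.9]
width: 0.995
```

```bash
python3 - <<'E'
from h import *
Tc=app(load(),[-.1836,0,0,85.3,-403.5,-52.1]);save(Tc);print(Tc[:3,3])
viewer.grab_frame("wrist");viewer.grab_frame("wrist")
im,C,st=grab("wrist","w4.png");T=tool_T(st);print((np.linalg.inv(Tc)@T).round(4)[:3,3],st["clock"],C[2][:3,3])
h=cv2.cvtColor(im,cv2.COLOR_BGR2HSV)
m=((h[...,0]<13)&(h[...,1]>140)).astype(np.uint8)
n,l,s,c=cv2.connectedComponentsWithStats(m)
for i in range(1,n):
    if s[i,4]>800: print(s[i],c[i])
E
```

```text
[ 476.05374907 -181.46553272  179.967     ]
[-0.5136 -0.6578 -0.5811] 4.5 [ 397.32812249 -171.5556492   306.15735837]
[259   0  23  48 842] [270.15083135  22.68289786]
[ 305   96   29  237 5275] [318.59298578 207.69308057]
```

View pics/w4.png

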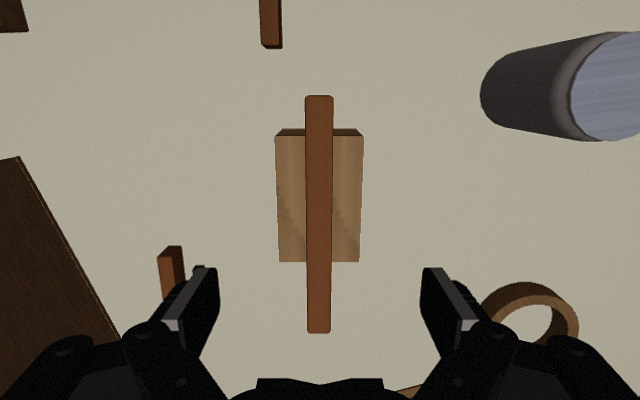

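```bash
python3 - <<'E'
from h import *
C=cam("wrist",manip.read_state());P=onz([(319,96),(318.6,332.8)],106,C);print(P,P.mean(0),np.linalg.norm(P[1]-P[0]),np.degrees(np.arctan2(*(P[1]-P[0])[[1,0]])))
im=cv2.imread("pics/w4.png");h=cv2.cvtColor(im,cv2.COLOR_BGR2HSV);m=((h[...,0]<13)&(h[...,1]>140))
for y in(110,170,230,300,325): x=np.where(m[y,290:350])[0]+290;print(y,x.min(),x.max())
print(row(load(),goal(476,-181.5,90,82.6)))
E
```

```text
[[ 400.05053775 -171.57174142  106.        ]
 [ 553.14509715 -191.95612561  106.        ]] [ 476.59781745 -181.76393351  106.        ] 154.445677301891 -7.584264863583721
110 305 332
170 306 332
230 306 331
300 307 330
325 308 329
[-0.0000e+00  0.0000e+00  0.0000e+00  8.9967e+01 -4.1100e-02 -4.8900e-02]
```

>>> {"api": "carry_out", "payload": {
  "commands": [
    [[0, 0, 0, 35, 0, 0.6, 85], [0, 0, 0, 65, 0, 0.6, 85], [0, 0, 0, 85, 0, 0.6, 85], [0, 0, 0, 90, 0, 0.6, 85], [0, 0, 0, 90, 0, 0.6, 60], [0, 0, 0, 90, 0, 0.6, 30], [0, 0, 0, 90, 0, 0.6, 5], [0, 0, 0, 90, 0, 0.6, 5], [0, 0, 0, 90, 0, 0.6, 5], [0, 0, 0, 90, 0, 0.6, 5]]
  ],
  "newtons": 80
}}

```text
clock: 5.55
ee_pos: [477.2, -182.1, 90.9]
eef_rot: [0.706, 0.045, 0.705, -0.046]
wrist_force: [-0.8, -0.9, 6.3]
width: 0.178
```

>>> {"api": "carry_out", "payload": {
  "commands": [
    [[0, 0, 0, 0, 0, 0, 5], [0, 0, 0, -5, 0, 0, 5], [0, 0, 0, -20, 0, 0, 5], [0, 0, 0, -40, 0, 0, 5], [0, 0, 0, -60, 0, 0, 5], [0, 0, 0, -80, 0, 0, 5], [0, 0, 0, -100, 0, 0, 5], [0, 0, 0, -115, 0, 0, 5], [0, 0, 0, -120, 0, 0, 5], [0, 0, 0, -120, 0, 0, 5]]
  ]
}}

```text
clock: 6.55
ee_pos: [476.8, -181.6, 210.6]
eef_rot: [0.706, 0.046, 0.705, -0.046]
wrist_force: [0.4, -0.8, -2.3]
width: 0.172
```

```bash
python3 - <<'E'
from h import *
Tc=app(app(load(),[0,0,0,90,0,.6]),[0,0,0,-120,0,0]);save(Tc);print(Tc[:3,3])
im,C,st=grab("wrist","w5.png");T=tool_T(st);print((np.linalg.inv(Tc)@T).round(4),st["clock"],st["wrist_force"],st["torque"],st["width"])
E
```

```text
[ 476.64874811 -181.54283823  209.967     ]
[[ 1.000e+00  3.000e-04 -1.100e-03 -6.065e-01]
 [-3.000e-04  1.000e+00 -0.000e+00 -7.450e-02]
 [ 1.100e-03  0.000e+00  1.000e+00  1.894e-01]
 [ 0.000e+00  0.000e+00  0.000e+00  1.000e+00]] 6.55 [ 0.43677568 -0.75944185 -2.33382985] [-0.00963003 -0.01745486  0.02262953] 0.1718097581888502
```

View pics/w5.png

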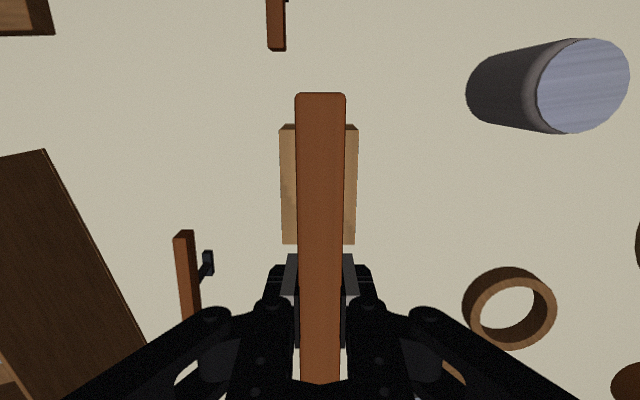

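Key in the gripper, block slot left empty. Checking where the bar sits in the hand, then planning the carry.

```bash
python3 - <<'E'
from h import *
C=list(cam("wrist",manip.read_state()));C[2]=viewer.camera_model("wrist")["T_tool_cam"]
for a in(93,94,95):
  for xt in(-15,-17):
    o,r=rays([(320.5,a)],C);P=o+r*((xt-o[0])/r[:,0])[:,None];print(a,P)
o,r=rays([(297,110),(344.5,110),(302,350),(342,350)],C);print(o+r*((-16-o[0])/r[:,0])[:,None])
Tc=load()
# slot yaw -16.6 -> phi 73.4 minus grip skew 0
print(row(Tc,goal(581.8,217.2,220,73.4)))
E
```

```text
93 [[-15.           0.46388428 -78.38161272]]
93 [[-17.           0.4581055  -78.38744001]]
94 [[-15.           0.46426727 -78.09411098]]
94 [[-17.           0.45848157 -78.10513184]]
95 [[-15.           0.46465086 -77.80611415]]
95 [[-17.           0.45885823 -77.82233752]]
[[-16.          -6.66806013 -73.46942936]
 [-16.           7.75493705 -73.4751165 ]
 [-16.          -6.45186493  14.81175649]
 [-16.           8.75818446  14.80548449]]
[ 1.605000e-01  0.000000e+00  0.000000e+00 -1.003300e+01  4.089673e+02
  5.289980e+01]
```

```bash
python3 - <<'E'
from h import *
print(row(load(),goal(581.7,216.9,180,73.4)))
E
```

```text
[1.605000e-01 0.000000e+00 0.000000e+00 2.996700e+01 4.086569e+02
 5.283930e+01]
```

>>> {"api": "carry_out", "payload": {
  "commands": [
    [[0.01, 0, 0, 0, 20, 3, 5], [0.03, 0, 0, 0, 60, 8, 5], [0.05, 0, 0, 0, 105, 14, 5], [0.07, 0, 0, 0, 154, 20, 5], [0.09, 0, 0, 0, 203, 26, 5], [0.11, 0, 0, 0, 252, 32, 5], [0.13, 0, 0, 0, 301, 38, 5], [0.145, 0, 0, 0, 346, 44, 5], [0.155, 0, 0, 0, 385, 49, 5], [0.1605, 0, 0, 0, 408.7, 52.8, 5]]
  ]
}}

```text
clock: 7.6
ee_pos: [581.2, 220.0, 208.3]
eef_rot: [0.699, 0.102, 0.701, -0.101]
wrist_force: [0.3, -1.1, -1.8]
width: 0.172
```

>>> {"api": "carry_out", "payload": {
  "commands": [
    [[0, 0, 0, 5, 0, 0, 5], [0, 0, 0, 15, 0, 0, 5], [0, 0, 0, 25, 0, 0, 5], [0, 0, 0, 30, 0, 0, 5], [0, 0, 0, 30, 0, 0, 5]]
  ]
}}

```text
clock: 8.1
ee_pos: [580.5, 215.7, 178.5]
eef_rot: [0.699, 0.102, 0.701, -0.103]
wrist_force: [0.7, -0.0, -1.3]
width: 0.172
```

```bash
python3 - <<'E'
from h import *
Tc=app(app(load(),[.1605,0,0,0,408.7,52.8]),[0,0,0,30,0,0]);save(Tc);print(Tc[:3,3])
im,C,st=grab("scene","s5.png");T=tool_T(st);print((np.linalg.inv(Tc)@T).round(4),st["clock"],st["wrist_force"],st["torque"],st["width"])
p=proj([T[:3,3]],C)[0];print(p)
x,y=int(p[0]),int(p[1])
cv2.imwrite("pics/s5c.png",cv2.resize(im[y-40:y+60,x-60:x+60],None,fx=6,fy=6,interpolation=cv2.INTER_CUBIC));print(x-60,y-40)
E
```

```text
[581.66659797 216.94779054 179.967     ]
[[ 1.0000e+00  1.6000e-03  2.7000e-03  1.4752e+00]
 [-1.6000e-03  1.0000e+00 -1.3000e-03 -1.5517e+00]
 [-2.7000e-03  1.3000e-03  1.0000e+00 -7.0850e-01]
 [ 0.0000e+00  0.0000e+00  0.0000e+00  1.0000e+00]] 8.1 [ 0.71096324 -0.01176508 -1.25145973] [-0.03729876  0.04347055 -0.05875146] 0.17228340657760977
[332.58307029 201.71897725]
272 161
```

View pics/s5c.png

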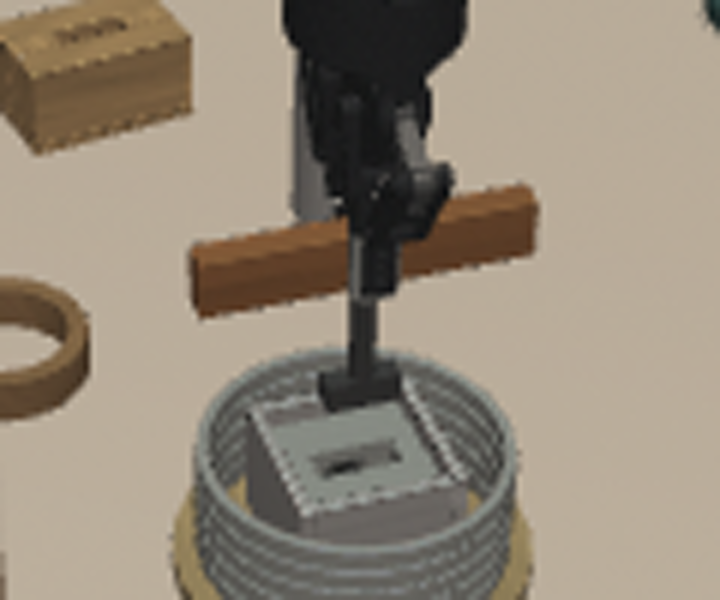

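The key hangs above the slot: head at crop (360,385) and slot at (357,458), on the same axis and parallel. Going down and checking forces.

>>> {"api": "carry_out", "payload": {
  "commands": [
    [[0, 0, 0, 8, 0, 0, 5], [0, 0, 0, 15, 0, 0, 5], [0, 0, 0, 20, 0, 0, 5], [0, 0, 0, 20, 0, 0, 5], [0, 0, 0, 20, 0, 0, 5], [0, 0, 0, 20, 0, 0, 5]]
  ]
}}

```text
clock: 8.75
ee_pos: [581.9, 217.1, 160.3]
eef_rot: [0.7, 0.102, 0.7, -0.102]
wrist_force: [0.3, -0.4, -1.4]
width: 0.175
```

```bash
cat > chk.py <<'E'
from h import *
r=json.loads(sys.argv[1]); Tc=app(load(),r) if r else load(); save(Tc)
st=manip.read_state();T=tool_T(st);D=np.linalg.inv(Tc)@T
print("cmd",Tc[:3,3].round(2),"meas",T[:3,3].round(2),"dTool",D[:3,3].round(2),"rot",R.from_matrix(D[:3,:3]).as_rotvec().round(4),"F",st["wrist_force"].round(2),"M",st["torque"].round(3),"w",round(st["width"],3),"phi",round(np.degrees(np.arctan2(T[1,1],T[0,1])),2),st["clock"])
E
python3 chk.py "[0,0,0,20,0,0]"; python3 - <<'E'
from h import *
im,C,st=grab("scene","s6.png");cv2.imwrite("pics/s6c.png",cv2.resize(im[195:275,275:390],None,fx=6.9,fy=6.9,interpolation=cv2.INTER_CUBIC))
T=tool_T(st)
for a in(0,-15):pass
P=np.array([[0,0,0],[84,0,0],[84,0,18],[84,0,-18]]);W=P@T[:3,:3].T+T[:3,3];print((proj(W,C)-[275,195])*6.9)
print((proj([(581.7,216.9,60)],C)-[275,195])*6.9)
E
```

```text
cmd [581.67 216.95 159.97] meas [581.9  217.08 160.3 ] dTool [-0.33  0.19  0.18] rot [-0.0001 -0.0004  0.0004] F [ 0.29 -0.35 -1.39] M [-0.003  0.033  0.025] w 0.175 phi 73.41 8.75
[[395.16339242  88.00838136]
 [388.38237823 257.50893628]
 [345.60784961 266.46083902]
 [430.81106903 248.62441563]]
[[387.32852401 288.28524601]]
```

View pics/s6c.png

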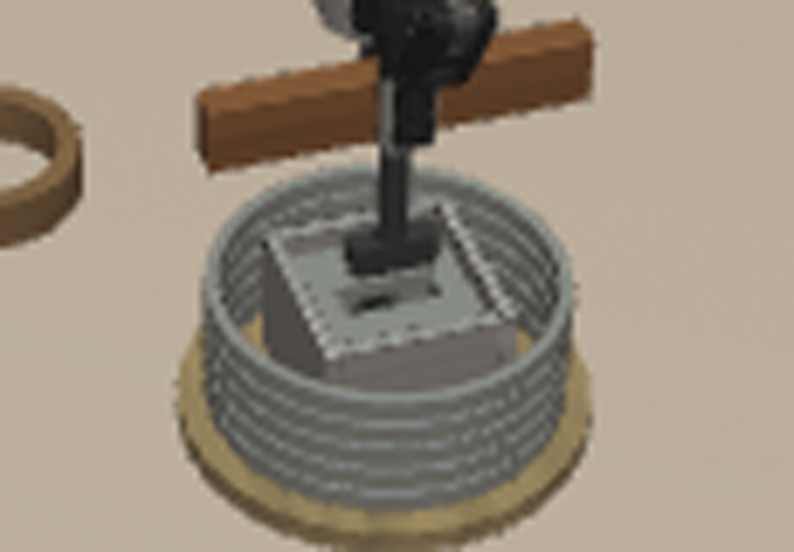

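Aligned: head at columns 345–438, slot at 338–440. Now feeling downward in small steps.

>>> {"api": "carry_out", "payload": {
  "commands": [
    [[0, 0, 0, 2, 0, 0, 5], [0, 0, 0, 4, 0, 0, 5], [0, 0, 0, 6, 0, 0, 5], [0, 0, 0, 6, 0, 0, 5]]
  ]
}}

```text
clock: 9.2
ee_pos: [581.4, 216.9, 153.7]
eef_rot: [0.699, 0.102, 0.7, -0.102]
wrist_force: [-0.2, -0.7, -2.1]
width: 0.174
```

>>> {"api": "carry_out", "payload": {
  "commands": [
    [[0, 0, 0, 1, 0, 0, 5], [0, 0, 0, 2, 0, 0, 5], [0, 0, 0, 3, 0, 0, 5], [0, 0, 0, 3, 0, 0, 5]]
  ]
}}

```text
clock: 9.6
ee_pos: [581.6, 216.9, 150.9]
eef_rot: [0.7, 0.102, 0.7, -0.102]
wrist_force: [0.0, 1.0, -2.1]
width: 0.173
```

```bash
python3 chk.py "[0,0,0,9,0,0]"
```

```text
cmd [581.67 216.95 150.97] meas [581.56 216.92 150.87] dTool [ 0.09 -0.06 -0.1 ] rot [ 0.      0.0003 -0.    ] F [ 0.05  1.05 -2.09] M [-0.041  0.006  0.027] w 0.173 phi 73.4 9.6
```

>>> {"api": "carry_out", "payload": {
  "commands": [
    [[0, 0, 0, 1, 0, 0, 5], [0, 0, 0, 2, 0, 0, 5], [0, 0, 0, 3, 0, 0, 5], [0, 0, 0, 3, 0, 0, 5]]
  ]
}}

```text
clock: 10.0
ee_pos: [581.5, 216.9, 147.8]
eef_rot: [0.7, 0.102, 0.7, -0.102]
wrist_force: [0.2, 0.2, -2.3]
width: 0.177
```

>>> {"api": "carry_out", "payload": {
  "commands": [
    [[0, 0, 0, 1, 0, 0, 5], [0, 0, 0, 2, 0, 0, 5], [0, 0, 0, 3, 0, 0, 5], [0, 0, 0, 3, 0, 0, 5]]
  ]
}}

```text
clock: 10.4
ee_pos: [581.5, 216.9, 144.9]
eef_rot: [0.7, 0.102, 0.7, -0.102]
wrist_force: [0.5, 0.1, -0.6]
width: 0.173
```

```bash
python3 chk.py "[0,0,0,6,0,0]"
```

```text
cmd [581.67 216.95 144.97] meas [581.53 216.94 144.85] dTool [ 0.11 -0.05 -0.13] rot [-0.      0.0003 -0.0001] F [ 0.54  0.08 -0.63] M [0.073 0.025 0.054] w 0.173 phi 73.4 10.4
```

>>> {"api": "carry_out", "payload": {
  "commands": [
    [[0, 0, 0, 1, 0, 0, 5], [0, 0, 0, 2, 0, 0, 5], [0, 0, 0, 2, 0, 0, 5]]
  ]
}}

```text
clock: 10.7
ee_pos: [581.6, 217.0, 142.9]
eef_rot: [0.7, 0.102, 0.7, -0.102]
wrist_force: [-0.3, 0.4, -1.6]
width: 0.174
```

```bash
python3 chk.py "[0,0,0,2,0,0]"
```

```text
cmd [581.67 216.95 142.97] meas [581.55 216.95 142.86] dTool [ 0.11 -0.03 -0.11] rot [-0.      0.0003 -0.    ] F [-0.34  0.38 -1.62] M [-0.02   0.015  0.019] w 0.174 phi 73.4 10.7
```

>>> {"api": "carry_out", "payload": {
  "commands": [
    [[0, 0, 0, 1, 0, 0, 5], [0, 0, 0, 2, 0, 0, 5], [0, 0, 0, 3, 0, 0, 5], [0, 0, 0, 3, 0, 0, 5]]
  ]
}}

```text
clock: 11.1
ee_pos: [581.5, 216.9, 139.8]
eef_rot: [0.7, 0.102, 0.7, -0.102]
wrist_force: [-0.8, -0.2, -1.1]
width: 0.177
```

>>> {"api": "carry_out", "payload": {
  "commands": [
    [[0, 0, 0, 1, 0, 0, 5], [0, 0, 0, 2, 0, 0, 5], [0, 0, 0, 3, 0, 0, 5], [0, 0, 0, 3, 0, 0, 5]]
  ]
}}

```text
clock: 11.5
ee_pos: [581.5, 216.9, 136.9]
eef_rot: [0.7, 0.102, 0.7, -0.102]
wrist_force: [-0.4, -0.5, -1.2]
width: 0.175
```

```bash
python3 chk.py "[0,0,0,6,0,0]"
```

```text
cmd [581.67 216.95 136.97] meas [581.53 216.92 136.85] dTool [ 0.12 -0.06 -0.12] rot [ 0.      0.0003 -0.0001] F [-0.36 -0.52 -1.15] M [-0.047  0.063 -0.041] w 0.175 phi 73.4 11.5
```

>>> {"api": "carry_out", "payload": {
  "commands": [
    [[0, 0, 0, 1, 0, 0, 5], [0, 0, 0, 2, 0, 0, 5], [0, 0, 0, 3, 0, 0, 5], [0, 0, 0, 3, 0, 0, 5]]
  ]
}}

```text
clock: 11.9
ee_pos: [581.5, 216.9, 133.9]
eef_rot: [0.7, 0.102, 0.7, -0.102]
wrist_force: [0.7, -0.2, -1.7]
width: 0.177
```

>>> {"api": "carry_out", "payload": {
  "commands": [
    [[0, 0, 0, 1, 0, 0, 5], [0, 0, 0, 2, 0, 0, 5], [0, 0, 0, 3, 0, 0, 5], [0, 0, 0, 3, 0, 0, 5]]
  ]
}}

```text
clock: 12.3
ee_pos: [581.5, 216.9, 130.8]
eef_rot: [0.7, 0.102, 0.7, -0.102]
wrist_force: [0.1, -0.3, -1.5]
width: 0.17
```

```bash
python3 chk.py "[0,0,0,6,0,0]"; python3 - <<'E'
from h import *
im,C,st=grab("scene","s7.png");cv2.imwrite("pics/s7c.png",cv2.resize(im[195:275,275:390],None,fx=6.9,fy=6.9,interpolation=cv2.INTER_CUBIC))
E
```

```text
cmd [581.67 216.95 130.97] meas [581.54 216.95 130.85] dTool [ 0.12 -0.03 -0.12] rot [-0.      0.0003 -0.    ] F [ 0.08 -0.32 -1.49] M [0.006 0.023 0.014] w 0.17 phi 73.4 12.3
```

View pics/s7c.png

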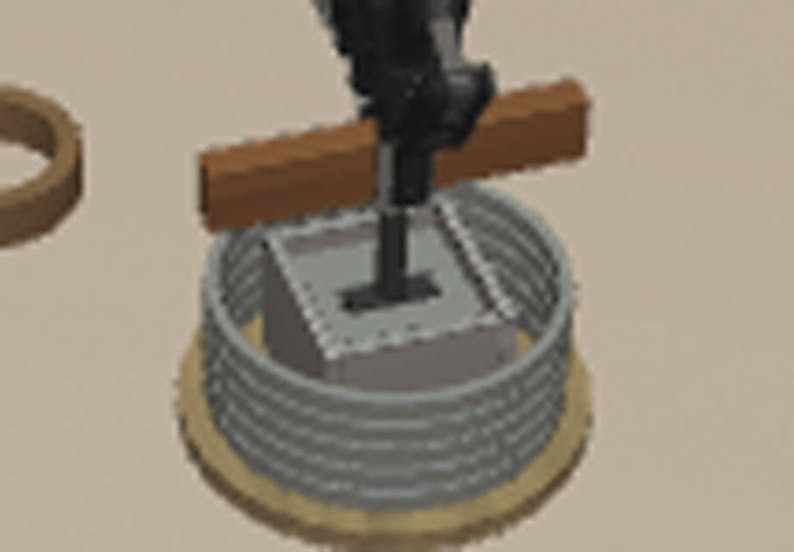

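The head has entered the slot cleanly at crop (392,290). Continuing down until I feel the pad.

>>> {"api": "carry_out", "payload": {
  "commands": [
    [[0, 0, 0, 1, 0, 0, 5], [0, 0, 0, 2, 0, 0, 5], [0, 0, 0, 3, 0, 0, 5], [0, 0, 0, 3, 0, 0, 5]]
  ]
}}

```text
clock: 12.75
ee_pos: [581.5, 216.9, 127.9]
eef_rot: [0.7, 0.102, 0.7, -0.102]
wrist_force: [-0.3, 0.1, -1.9]
width: 0.171
```

>>> {"api": "carry_out", "payload": {
  "commands": [
    [[0, 0, 0, 1, 0, 0, 5], [0, 0, 0, 2, 0, 0, 5], [0, 0, 0, 3, 0, 0, 5], [0, 0, 0, 3, 0, 0, 5]]
  ]
}}

```text
clock: 13.15
ee_pos: [581.8, 217.0, 125.3]
eef_rot: [0.7, 0.102, 0.7, -0.102]
wrist_force: [-0.9, -0.6, 2.0]
width: 0.174
```

>>> {"api": "carry_out", "payload": {
  "commands": [
    [[0, 0, 0, 1, 0, 0, 5], [0, 0, 0, 2, 0, 0, 5], [0, 0, 0, 2, 0, 0, 5]]
  ]
}}

```text
clock: 13.45
ee_pos: [581.8, 217.0, 123.2]
eef_rot: [0.7, 0.102, 0.7, -0.102]
wrist_force: [-0.6, -0.1, 3.6]
width: 0.177
```

```bash
python3 chk.py "[0,0,0,8,0,0]"
```

```text
cmd [581.67 216.95 122.97] meas [581.81 217.   123.17] dTool [-0.21  0.09  0.12] rot [-0.     -0.0003  0.0003] F [-0.63 -0.11  3.59] M [-0.035  0.242 -0.027] w 0.177 phi 73.4 13.45
```

Pad contact came at TCP z of about 125–126. I need 8–12.5 mm of compression, so I'll go about 7.5 mm further.

>>> {"api": "carry_out", "payload": {
  "commands": [
    [[0, 0, 0, 1.5, 0, 0, 5], [0, 0, 0, 3, 0, 0, 5], [0, 0, 0, 4, 0, 0, 5], [0, 0, 0, 4, 0, 0, 5]]
  ]
}}

```text
clock: 13.85
ee_pos: [581.9, 217.0, 119.2]
eef_rot: [0.7, 0.102, 0.7, -0.102]
wrist_force: [-1.5, -0.5, 6.6]
width: 0.172
```

>>> {"api": "carry_out", "payload": {
  "commands": [
    [[0, 0, 0, 1, 0, 0, 5], [0, 0, 0, 2, 0, 0, 5], [0, 0, 0, 3, 0, 0, 5], [0, 0, 0, 3, 0, 0, 5]]
  ]
}}

```text
clock: 14.25
ee_pos: [581.9, 217.0, 116.4]
eef_rot: [0.7, 0.102, 0.7, -0.102]
wrist_force: [-2.3, 0.1, 8.3]
width: 0.177
```

>>> {"api": "carry_out", "payload": {
  "commands": [
    [[0, 0, 0, 0.5, 0, 0, 5], [0, 0, 0, 0.5, 0, 0, 5]]
  ]
}}

```text
clock: 14.45
ee_pos: [581.9, 217.0, 116.0]
eef_rot: [0.7, 0.102, 0.7, -0.102]
wrist_force: [-2.2, -1.3, 8.4]
width: 0.175
```

```bash
python3 chk.py "[0,0,0,7.5,0,0]"
```

```text
cmd [581.67 216.95 115.47] meas [581.89 217.02 116.04] dTool [-0.57  0.14  0.2 ] rot [-0.     -0.0005  0.0004] F [-2.2  -1.33  8.35] M [-0.144  0.416  0.023] w 0.175 phi 73.4 14.45
```

Total is about 9.9 N, so compression is about 9.8 mm, inside the turning window. Starting the clockwise turn (positive about tool x, which points down), checking torque.

>>> {"api": "carry_out", "payload": {
  "commands": [
    [[0.04, 0, 0, 0, 0, 0, 5], [0.08, 0, 0, 0, 0, 0, 5], [0.12, 0, 0, 0, 0, 0, 5], [0.16, 0, 0, 0, 0, 0, 5], [0.16, 0, 0, 0, 0, 0, 5]]
  ]
}}

```text
clock: 14.95
ee_pos: [582.6, 217.2, 116.4]
eef_rot: [0.69, 0.158, 0.689, -0.158]
wrist_force: [-0.4, 0.0, 7.3]
width: 0.174
```

```bash
python3 chk.py "[0.16,0,0,0,0,0]"
```

```text
cmd [581.67 216.95 115.47] meas [582.63 217.22 116.35] dTool [-0.89  0.66  0.74] rot [ 0.001  -0.0016  0.0015] F [-0.43  0.01  7.3 ] M [-0.023  0.18  -0.028] w 0.174 phi 64.17 14.95
```

>>> {"api": "carry_out", "payload": {
  "commands": [
    [[0, 0, 0, 0.6, 0, 0, 5], [0, 0, 0, 1.2, 0, 0, 5], [0, 0, 0, 1.2, 0, 0, 5]]
  ]
}}

```text
clock: 15.25
ee_pos: [582.6, 217.2, 115.1]
eef_rot: [0.69, 0.158, 0.689, -0.157]
wrist_force: [-0.7, -0.2, 8.6]
width: 0.175
```

```bash
python3 chk.py "[0,0,0,1.2,0,0]"
```

```text
cmd [581.67 216.95 114.27] meas [582.61 217.23 115.14] dTool [-0.88  0.67  0.73] rot [ 0.0001 -0.0015  0.0015] F [-0.72 -0.21  8.63] M [-0.058  0.231 -0.01 ] w 0.175 phi 64.23 15.25
```

>>> {"api": "carry_out", "payload": {
  "commands": [
    [[0.07, 0, 0, 0, 0, 0, 5], [0.14, 0, 0, 0, 0, 0, 5], [0.21, 0, 0, 0, 0, 0, 5], [0.28, 0, 0, 0, 0, 0, 5], [0.35, 0, 0, 0, 0, 0, 5], [0.35, 0, 0, 0, 0, 0, 5]]
  ]
}}

```text
clock: 15.85
ee_pos: [583.1, 217.3, 115.4]
eef_rot: [0.652, 0.277, 0.65, -0.275]
wrist_force: [-1.2, 0.3, 8.2]
width: 0.175
```

```bash
python3 chk.py "[0.35,0,0,0,0,0]"
```

```text
cmd [581.67 216.95 114.27] meas [583.13 217.3  115.4 ] dTool [-1.13  1.3   0.76] rot [ 0.002  -0.0016  0.0029] F [-1.23  0.34  8.19] M [-0.036  0.03  -0.019] w 0.175 phi 44.07 15.85
```

>>> {"api": "carry_out", "payload": {
  "commands": [
    [[0.07, 0, 0, 0.3, -0.4, -0.4, 5], [0.14, 0, 0, 0.6, -0.9, -0.8, 5], [0.21, 0, 0, 0.6, -0.9, -0.8, 5], [0.28, 0, 0, 0.6, -0.9, -0.8, 5], [0.35, 0, 0, 0.6, -0.9, -0.8, 5], [0.42, 0, 0, 0.6, -0.9, -0.8, 5], [0.42, 0, 0, 0.6, -0.9, -0.8, 5]]
  ]
}}

```text
clock: 16.55
ee_pos: [582.2, 217.3, 114.9]
eef_rot: [0.58, 0.407, 0.578, -0.404]
wrist_force: [0.2, -0.1, 7.7]
width: 0.173
```

```bash
python3 chk.py "[0.42,0,0,0.6,-0.9,-0.8]"
```

```text
cmd [580.46 216.89 113.67] meas [582.24 217.31 114.94] dTool [-1.27  1.81  0.22] rot [ 0.002  -0.0003  0.0039] F [ 0.23 -0.08  7.67] M [-0.064 -0.038 -0.086] w 0.173 phi 20.0 16.55
```

>>> {"api": "carry_out", "payload": {
  "commands": [
    [[0.07, 0, 0, 0.4, -0.2, 0, 5], [0.14, 0, 0, 0.8, -0.4, 0, 5], [0.21, 0, 0, 0.8, -0.4, 0, 5], [0.28, 0, 0, 0.8, -0.4, 0, 5], [0.35, 0, 0, 0.8, -0.4, 0, 5], [0.42, 0, 0, 0.8, -0.4, 0, 5], [0.42, 0, 0, 0.8, -0.4, 0, 5]]
  ]
}}

```text
clock: 17.25
ee_pos: [582.0, 217.2, 114.3]
eef_rot: [0.483, 0.519, 0.481, -0.516]
wrist_force: [-0.1, 0.3, 9.0]
width: 0.173
```

```bash
python3 chk.py "[0.42,0,0,0.8,-0.4,0]"
```

```text
cmd [580.09 216.76 112.87] meas [581.99 217.21 114.34] dTool [-1.47  1.86 -0.59] rot [0.002  0.0014 0.004 ] F [-0.15  0.34  8.95] M [-0.076 -0.027 -0.073] w 0.173 phi -4.06 17.25
```

Remaining: 12.5° (0.22 rad) to crosswise.

>>> {"api": "carry_out", "payload": {
  "commands": [
    [[0.06, 0, 0, 0, 0, 0, 5], [0.12, 0, 0, 0, 0, 0, 5], [0.18, 0, 0, 0, 0, 0, 5], [0.22, 0, 0, 0, 0, 0, 5], [0.22, 0, 0, 0, 0, 0, 5]]
  ]
}}

```text
clock: 17.75
ee_pos: [581.9, 217.2, 114.3]
eef_rot: [0.423, 0.568, 0.422, -0.566]
wrist_force: [0.1, -1.1, 10.2]
width: 0.175
```

```bash
python3 chk.py "[0.22,0,0,0,0,0]"; python3 - <<'E'
from h import *
im,C,st=grab("scene","s8.png");cv2.imwrite("pics/s8c.png",cv2.resize(im[195:275,275:390],None,fx=6.9,fy=6.9,interpolation=cv2.INTER_CUBIC))
E
```

```text
cmd [580.09 216.76 112.87] meas [581.95 217.21 114.3 ] dTool [-1.43  1.66 -0.96] rot [0.001  0.0021 0.0035] F [ 0.11 -1.09 10.19] M [-0.091  0.015 -0.079] w 0.175 phi -16.61 17.75
```

View pics/s8c.png

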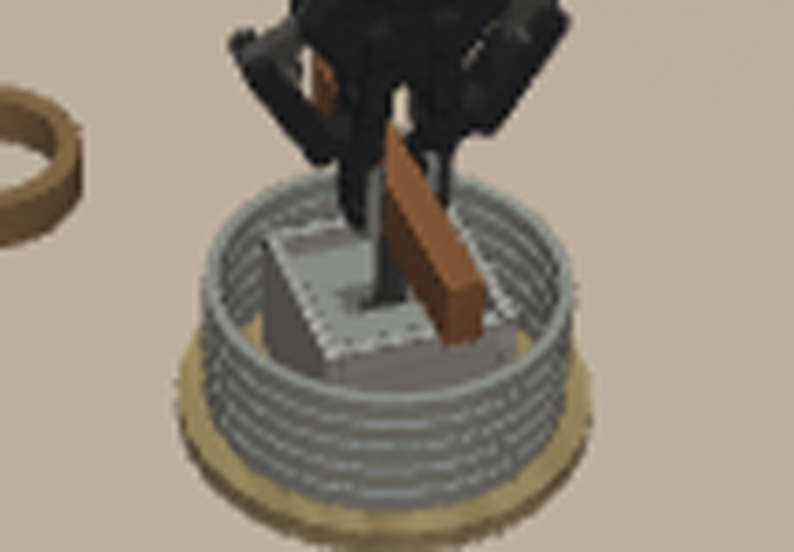

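Bar and head are now crosswise. Raising gently toward the seat (about 7 mm up).

>>> {"api": "carry_out", "payload": {
  "commands": [
    [[0, 0, 0, -1, 0, 0, 5], [0, 0, 0, -2, 0, 0, 5], [0, 0, 0, -3, 0, 0, 5], [0, 0, 0, -4, 0, 0, 5], [0, 0, 0, -4, 0, 0, 5]]
  ]
}}

```text
clock: 18.3
ee_pos: [582.0, 217.2, 118.1]
eef_rot: [0.423, 0.568, 0.422, -0.565]
wrist_force: [1.1, 0.3, 6.6]
width: 0.175
```

```bash
python3 chk.py "[0,0,0,-4,0,0]"
```

```text
cmd [580.09 216.76 116.87] meas [581.96 217.18 118.08] dTool [-1.22  1.67 -0.94] rot [0.     0.0021 0.0035] F [1.08 0.3  6.62] M [-0.038 -0.156 -0.032] w 0.175 phi -16.56 18.3
```

>>> {"api": "carry_out", "payload": {
  "commands": [
    [[0, 0, 0, -0.7, 0, 0, 5], [0, 0, 0, -1.5, 0, 0, 5], [0, 0, 0, -1.5, 0, 0, 5]]
  ]
}}

```text
clock: 18.6
ee_pos: [581.9, 217.2, 119.4]
eef_rot: [0.423, 0.568, 0.422, -0.565]
wrist_force: [1.2, 0.5, 5.8]
width: 0.172
```

```bash
python3 chk.py "[0,0,0,-1.5,0,0]"
```

```text
cmd [580.09 216.76 118.37] meas [581.93 217.16 119.41] dTool [-1.04  1.65 -0.91] rot [0.0001 0.0021 0.0034] F [1.15 0.51 5.75] M [-0.039 -0.221 -0.021] w 0.172 phi -16.56 18.6
```

>>> {"api": "carry_out", "payload": {
  "commands": [
    [[0, 0, 0, -0.5, 0, 0, 5], [0, 0, 0, -1, 0, 0, 5], [0, 0, 0, -1.5, 0, 0, 5], [0, 0, 0, -1.5, 0, 0, 5]]
  ]
}}

```text
clock: 19.0
ee_pos: [581.9, 217.2, 120.8]
eef_rot: [0.423, 0.568, 0.422, -0.565]
wrist_force: [1.7, 0.5, 5.1]
width: 0.175
```

```bash
python3 chk.py "[0,0,0,-1.5,0,0]"
```

```text
cmd [580.09 216.76 119.87] meas [581.88 217.18 120.77] dTool [-0.9   1.6  -0.92] rot [0.     0.002  0.0033] F [1.67 0.47 5.09] M [-0.036 -0.238  0.025] w 0.175 phi -16.55 19.0
```

>>> {"api": "carry_out", "payload": {
  "commands": [
    [[0, 0, 0, -0.5, 0, 0, 5], [0, 0, 0, -0.8, 0, 0, 5], [0, 0, 0, -0.8, 0, 0, 5]]
  ]
}}

```text
clock: 19.3
ee_pos: [581.9, 217.1, 121.5]
eef_rot: [0.423, 0.568, 0.422, -0.566]
wrist_force: [1.7, -0.4, 5.1]
width: 0.173
```

```bash
python3 chk.py "[0,0,0,-0.8,0,0]"
```

```text
cmd [580.09 216.76 120.67] meas [581.87 217.15 121.47] dTool [-0.8   1.59 -0.88] rot [0.0001 0.002  0.0032] F [ 1.65 -0.36  5.1 ] M [ 0.076 -0.429 -0.046] w 0.173 phi -16.56 19.3
```

Force is about where the seat should be. Releasing at low grip, opening gradually so the spring brings the head fully up.

>>> {"api": "carry_out", "payload": {
  "commands": [
    [[0, 0, 0, 0, 0, 0, 15], [0, 0, 0, 0, 0, 0, 18], [0, 0, 0, 0, 0, 0, 22], [0, 0, 0, 0, 0, 0, 30], [0, 0, 0, 0, 0, 0, 45], [0, 0, 0, 0, 0, 0, 45]]
  ],
  "newtons": 20
}}

```text
clock: 19.9
ee_pos: [579.7, 216.7, 120.4]
eef_rot: [-0.423, -0.566, -0.423, 0.567]
wrist_force: [0.5, -0.9, -0.1]
width: 0.53
```

```bash
python3 chk.py "[]"; python3 - <<'E'
from h import *
im,C,st=grab("scene","s9.png");cv2.imwrite("pics/s9c.png",cv2.resize(im[195:275,275:390],None,fx=6.9,fy=6.9,interpolation=cv2.INTER_CUBIC))
im,C,st=grab("wrist","w9.png")
E
```

```text
cmd [580.09 216.76 120.67] meas [579.65 216.68 120.39] dTool [ 0.28 -0.39  0.2 ] rot [ 0.     -0.0004 -0.0009] F [ 0.5  -0.86 -0.15] M [0.028 0.001 0.031] w 0.53 phi -16.55 19.9
```

View pics/s9c.png

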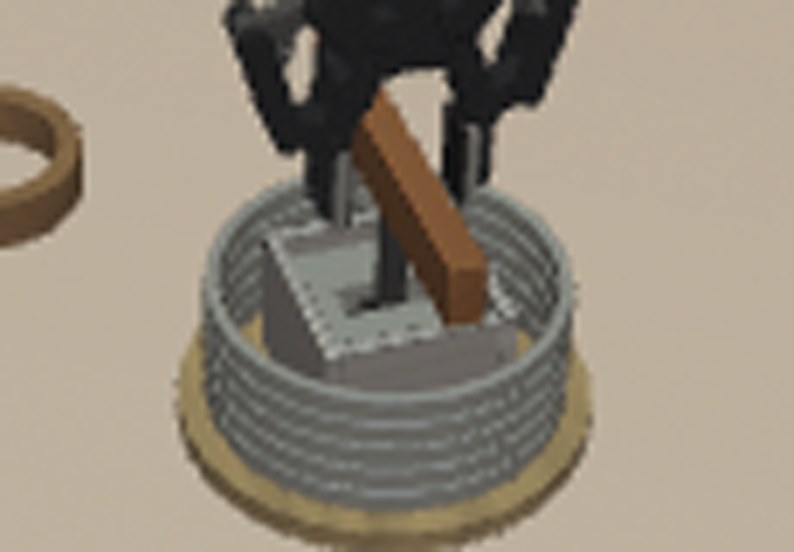

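View pics/w9.png

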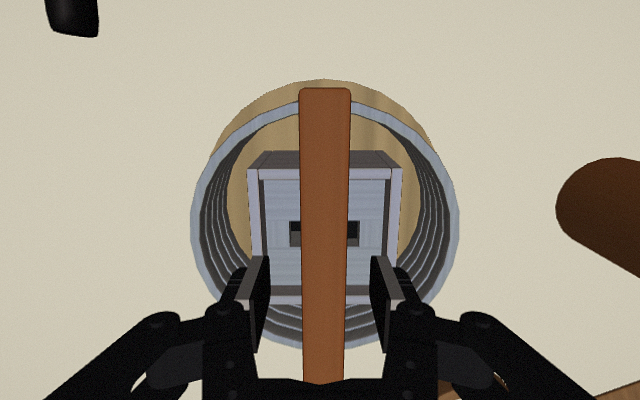

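The released key stands crosswise to the slot; slot ends are visible at (295,233) and (352,233). Backing straight up.

>>> {"api": "carry_out", "payload": {
  "commands": [
    [[0, 0, 0, -5, 0, 0, 60], [0, 0, 0, -20, 0, 0, 60], [0, 0, 0, -45, 0, 0, 60], [0, 0, 0, -75, 0, 0, 60], [0, 0, 0, -110, 0, 0, 60], [0, 0, 0, -150, 0, 0, 60], [0, 0, 0, -180, 0, 0, 60], [0, 0, 0, -180, 0, 0, 60], [0, 0, 0, -180, 0, 0, 60], [0, 0, 0, -180, 0, 0, 60]]
  ]
}}

```text
clock: 21.0
ee_pos: [579.2, 216.5, 299.5]
eef_rot: [-0.422, -0.566, -0.423, 0.568]
wrist_force: [-0.1, 0.5, -1.3]
width: 0.704
```

```bash
python3 chk.py "[0,0,0,-180,0,0]"; python3 - <<'E'
from h import *
im,C,st=grab("scene","s10.png");cv2.imwrite("pics/s10c.png",cv2.resize(im[195:275,275:390],None,fx=6.9,fy=6.9,interpolation=cv2.INTER_CUBIC))
im,C,st=grab("wrist","w10.png")
h=cv2.cvtColor(im,cv2.COLOR_BGR2HSV);m=((h[...,0]<13)&(h[...,1]>140)).astype(np.uint8)
n,l,s,c=cv2.connectedComponentsWithStats(m)
for i in range(1,n):
    if s[i,4]>800: print(s[i],c[i])
E
```

```text
cmd [580.09 216.76 300.67] meas [579.18 216.5  299.51] dTool [ 1.16 -0.8   0.51] rot [ 0.     -0.0011 -0.0021] F [-0.08  0.54 -1.25] M [ 0.024 -0.017  0.063] w 0.704 phi -16.56 21.0
[   0    0   32   91 1634] [13.17258262 40.80783354]
[ 313   90   20  178 2833] [322.36992587 174.09636428]
[ 463  130  143   86 5432] [533.75460236 170.81921944]
```

View pics/s10c.png

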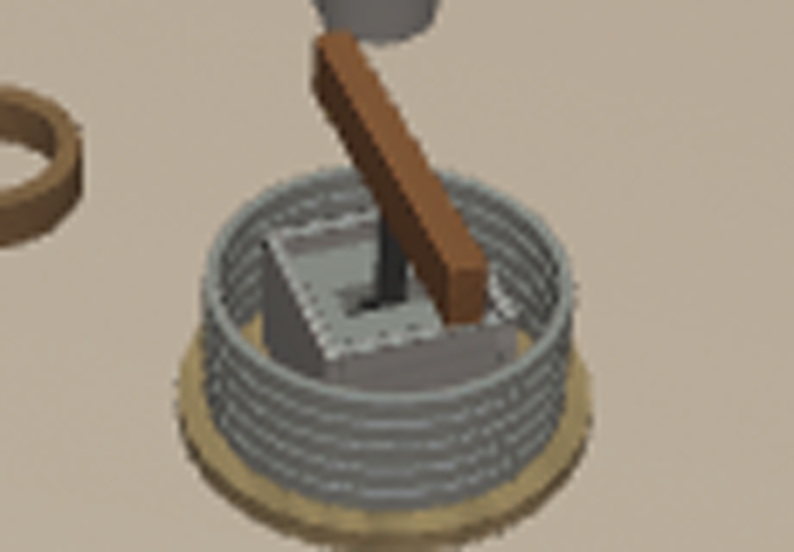

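View pics/w10.png

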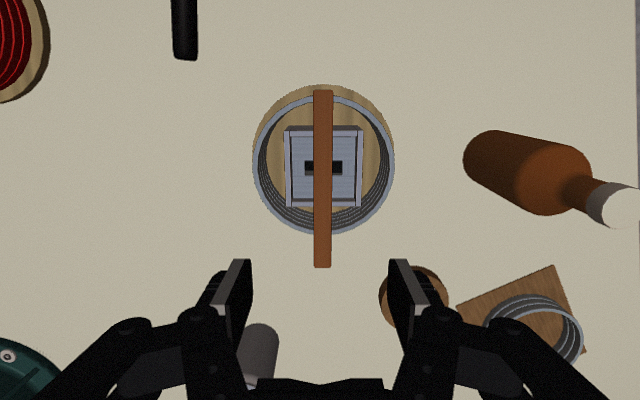

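```bash
python3 - <<'E'
from h import *
viewer.grab_frame("wrist")
im,Cw,st=grab("wrist","w11.png")
h=cv2.cvtColor(im,cv2.COLOR_BGR2HSV);m=((h[...,0]<13)&(h[...,1]>140)).astype(np.uint8)
l=cv2.connectedComponentsWithStats(m)[1];ys,xs=np.where(l==l[174,322]);print(ys.min(),ys.max())
e=[(xs[ys<ys.min()+6].mean(),ys.min()-.5),(xs[ys>ys.max()-6].mean(),ys.max()+.5)];print(e)
Cs=cam("scene")
P=onz(e,137,Cw);print("top ends@137",P,P.mean(0),np.linalg.norm(P[1]-P[0]),np.degrees(np.arctan2(*(P[1]-P[0])[[1,0]])))
se=np.array([(467,264),(335,36)])/6.9+[275,195]
print("scene pred",(proj(P,Cs)-[275,195])*6.9)
for a in e:
  for b in se:
    o1,r1=rays([a],Cw);o2,r2=rays([b],Cs);A=np.c_[r1[0],-r2[0]];t=np.linalg.lstsq(A,o2-o1,rcond=None)[0]
    p,q=o1+t[0]*r1[0],o2+t[1]*r2[0];print(((p+q)/2).round(1),np.linalg.norm(p-q).round(1))
print(manip.read_state()["clock"])
E
```

```text
0 399
[(np.float64(327.81852248394006), np.float64(-0.5)), (np.float64(319.6290108724476), np.float64(399.5))]
top ends@137 [[624.40824623 350.9179326  137.        ]
 [512.93613476  -3.95588012 137.        ]] [568.6721905  173.48102624 137.        ] 371.9696957963347 -107.43842182572125
scene pred [[ 523.99509752  371.26522221]
 [ 219.97531622 -169.63708533]]
[628.7 336.5 178.3] 19.3
[639.5 307.  263.2] 61.8
[570.6 202.4 191.9] 212.2
[506.2  30.9  98.6] 104.3
21.2
```

```bash
python3 - <<'E'
from h import *
im=cv2.imread("pics/w11.png");Cw=cam("wrist",manip.read_state())
h=cv2.cvtColor(im,cv2.COLOR_BGR2HSV);m=((h[...,0]<13)&(h[...,1]>140)).astype(np.uint8)
n,l,s,c=cv2.connectedComponentsWithStats(m)
i=[k for k in range(1,n) if s[k,4]>2000 and 300<c[k][0]<345][0];ys,xs=np.where(l==i)
e=[(xs[ys<ys.min()+6].mean(),ys.min()-.5),(xs[ys>ys.max()-6].mean(),ys.max()+.5)];print(e)
Cs=cam("scene")
P=onz(e,137,Cw);print("top ends@137",P,P.mean(0),np.linalg.norm(P[1]-P[0]),np.degrees(np.arctan2(*(P[1]-P[0])[[1,0]])))
print("scene pred",(proj(P,Cs)-[275,195])*6.9)
for a,b in zip(e,np.array([(467,264),(335,36)])[::-1]/6.9+[275,195]):
    o1,r1=rays([a],Cw);o2,r2=rays([b],Cs);A=np.c_[r1[0],-r2[0]];t=np.linalg.lstsq(A,o2-o1,rcond=None)[0]
    p,q=o1+t[0]*r1[0],o2+t[1]*r2[0];print(((p+q)/2).round(1),np.linalg.norm(p-q).round(1))
E
```

```text
[(np.float64(322.64), np.float64(89.5)), (np.float64(322.025), np.float64(267.5))]
top ends@137 [[603.53885096 292.5618746  137.        ]
 [559.15692893 143.49589556 137.        ]] [581.34788994 218.02888508 137.        ] 155.53270109950125 -106.58002679588014
scene pred [[468.9994073  261.10243695]
 [329.64239453  25.02456595]]
[623.3 276.8 236.2] 51.5
[518.3 123.    7.8] 95.3
```

```bash
python3 - <<'E'
from h import *
Cw=cam("wrist",manip.read_state());Cs=cam("scene")
for a,b in zip([(322.64,89.5),(322.03,267.5)],np.array([(467,264),(335,35)])/6.9+[275,195]):
    o1,r1=rays([a],Cw);o2,r2=rays([b],Cs);A=np.c_[r1[0],-r2[0]];t=np.linalg.lstsq(A,o2-o1,rcond=None)[0]
    p,q=o1+t[0]*r1[0],o2+t[1]*r2[0];print(((p+q)/2).round(1),np.linalg.norm(p-q).round(1))
sc=cv2.imread("pics/s10.png");cv2.imwrite("pics/s10d.png",cv2.resize(sc[190:245,312:352],None,fx=10,fy=10,interpolation=cv2.INTER_CUBIC))
E
```

```text
[603.8 292.4 135.6] 0.7
[557.3 142.  131.2] 3.5
```

View pics/s10d.png

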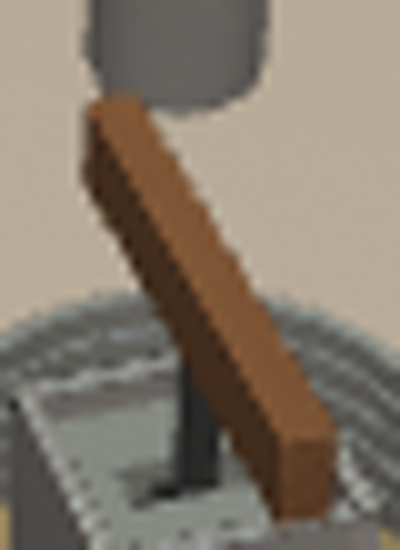

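The checks agree:
- **Bar centre:** about (581, 218), within 1 mm of the axis and about 46–50 mm above the rim.
- **Yaw:** −106.6° against the slot's −16.6°, so crosswise.
- **Tilt:** about 0.03 rad.

Handing in.

```bash
python3 - <<'E'
from plant import manip
print(manip.close_job())
E
```

```text
the job is handed in; nothing more can be done
None
```

The keeper key is locked in the ring pack and released, and I handed the job in at about 21 s of the 56 s allowed; no verdict was reported.

**What I did:** I lifted the key from its block and lowered its head through the slot without touching the plate. The spring pad met it at a tool height of about 125 mm. I pressed to about 10 N, turned it a quarter turn clockwise, raised it until about 6.6 N remained, let go and backed straight up.

**Last checks:**
- **Position:** the bar centre is within about 1 mm of the pack's axis and about 46–50 mm above the rim.
- **Angle:** the bar is crosswise to the slot within about 0.5°.
- **Force:** the wrist readings stayed under about 12 N throughout.
- **Bystanders:** the arm's path stayed clear of them, and none looked moved in the views I took. I did not re-measure their positions.

**Small disagreements:**
- Using both cameras, the far end of the bar came out about 4 mm lower than the near end. That is a tilt of about 0.03 rad, close to measurement error and within the 0.1 rad limit.
- The force did not drop to zero before I let go, so the spring made the last fraction of the rise itself.

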